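# Touch off a clamped blank at three points

## Task

Take the touch probe out of its stand and touch off the wooden blank on the fixture plate with the probe's red ball, near the middle of three faces in this order: the top, then the front end, then the right side (the two upright faces without clamps; stay at least 10 mm below the top edge there). Find each face by feel and hold each touch gently for half a second, so that the sprung stylus gives a few millimetres but is never driven to its stop, and touch the fixture with nothing but the probe. Then put the probe back in its stand, upright and fully down, without disturbing the loose things on the bench.

Things in the scene. Friction and masses are not known exactly. Their poses are not given: they have to be found in the camera images.
- fixture: Fixed aluminium plate 190 (x) x 150 (y) x 20 mm, origin at its underside's centre, z up; -x edge = front, -y edge = right. Clamped on it: a wooden blank, nominally 90 (x) x 60 (y) mm and centred, sides parallel to plate x and y; it does not give. Steel clamps, up to 40 mm above the origin, at its back (+x) and left (+y) faces; 5 mm high screw heads on the plate at x = +-0.083, y = +-0.036.
- nominal_top (a point): Point of the fixture, 60 mm above its origin: where the centre of the blank's top would nominally be; axes as the fixture's. The blank itself is not measured: its real top is up to 6 mm higher or lower.
- nominal_front (a point): Point of the fixture at (-0.045, 0, 0.040) in its frame: the nominal middle of the blank's front end face, which looks along the fixture's -x. Not measured: the blank sits up to 8 mm further along x, and up to 8 mm along y, either way.
- nominal_right (a point): Point of the fixture at (0, -0.030, 0.040) in its frame: the nominal middle of the blank's right side face, which looks along the fixture's -y. Not measured: the blank sits up to 8 mm further along y, and up to 8 mm along x, either way.
- stand: Fixed blue block 84 x 84 x 70 mm, origin at the centre of its underside, with an upright through hole 26 mm wide in the middle of its top, where the probe hangs.
- probe: Touch probe, 0.14 to 0.3 kg. Origin at the centre of the underside of its round collar, z up. Above: collar 44 mm across, 8 mm high, then a square black grip 30 x 30 mm, sides along x and y, 8 to 50 mm above the origin. Below: rubber spigot 21 mm across, 10 mm long, and the stylus. Seated, the spigot is in the stand's hole, the collar on its top, the origin 70 mm above the stand's. Grip it with 30 N or more.
- probe_tip (a point): Centre of the red ball (8 mm across) at the end of the stylus, 48 mm below the probe's origin when the stylus is free. The stylus is sprung: it yields in every direction (tilting about a point 44 mm above the ball, or plunging up) by about 1 mm for each 0.7 N at the ball, and meets a hard stop after 9 to 10 mm (some 6 to 7 N). Good touches are about 2 to 4 N.
- pencil_flat: Loose red flat carpenter's pencil, 168 x 12 x 10 mm, a bystander.
- masking_roll: Loose roll of masking tape, 96 mm across, 24 mm high, a bystander.
- hinge_b: Loose steel butt hinge, 61 x 63 x 6 mm, a bystander.
There are look-alikes about, which are no part of the job. Leave any blue or green look-alike of the probe alone.

How it is judged:
On the way, in this order (a step that is already met when the one before it is completed fails the run):
1. the ball touches the blank's top near its middle with 1 to 6 N for 0.3 s (contact force between probe and fixture between 1 and 6 N and x of probe_tip in the frame of fixture between -0.035 and 0.035 m and y of probe_tip in the frame of fixture between -0.024 and 0.024 m and z of probe_tip in the frame of fixture between 0.054 and 0.078 m), for 0.3 s.
2. then it touches the front end near its middle, below the top edge, with 1 to 6 N for 0.3 s (contact force between probe and fixture between 1 and 6 N and x of probe_tip in the frame of fixture between -0.065 and -0.036 m and y of probe_tip in the frame of fixture between -0.026 and 0.026 m and z of probe_tip in the frame of fixture between 0.026 and 0.0568 m), for 0.3 s.
3. then it touches the right side near its middle, below the top edge, with 1 to 6 N for 0.3 s (contact force between probe and fixture between 1 and 6 N and x of probe_tip in the frame of fixture between -0.035 and 0.035 m and y of probe_tip in the frame of fixture between -0.05 and -0.021 m and z of probe_tip in the frame of fixture between 0.026 and 0.0568 m), for 0.3 s.
At the end, for the whole second after the job is handed in: The probe is back in its stand: within 6 mm of the hole's centre, its collar within 3 mm of the stand's top, upright within 0.06 rad, at rest (horizontal distance between probe and stand below 0.006 m and z of probe in the frame of stand between 0.067 and 0.073 m and angle between probe's own z axis and vertical below 0.06 rad and linear speed of probe below 0.02 m/s); the robot touches nothing.
It fails at once if the probe presses the fixture or blank with more than 8 N (contact force between probe and fixture above 8 N).
It fails at once if the robot itself touches the fixture or blank (contact force between any of the fingers, the arm and fixture above 1 N).
It fails at once if the pencil, tape roll or hinge is moved more than 20 mm (distance of any of pencil_flat, masking_roll, hinge_b from where it was at the start of the episode above 0.02 m).
It also fails if it takes over 72 s, if anything falls off the work surface, if the arm or the gripper's body presses on something with over 40 N, if the wrist force passes 120 N, or if a joint passes its speed limit or range.

## Robot

A 7-joint arm with a two-finger parallel gripper is mounted at the origin on a cart in front of the work surface, level with it; the furniture and walls round the work are solid. World frame = base frame: x ahead of the robot, y to its left, z up, the work surface at z = 0. Lengths are in m, angles in rad, forces in N, time in s.
With the tool pointing down it reaches from about 0.4 to 0.85 m from the base axis. Payload 10.4 kg.
Tool frame: the origin (TCP) lies at the very end of the fingers, on their centre line; the grasp point (between the pads) lies 19 mm behind it (grasp_offset is the distance from the TCP to the grasp point, in m); z points along the fingers, y is the line along which they close (so a half turn about z gives the same grasp; the last joint's range is limited). The gripper opens to 85 mm and grips with 20 to 120 N. Pads are 22 mm wide; open, the fingers measure 114 mm over their backs; the gripper's body (76 mm by 85 mm) begins 54 mm behind the grasp point. The pads swing forward as they close: fully open they stand 13 mm farther back than shut.
Start: joints at [-1.156, 0.332, -0.065, 1.46, 0.022, 1.35, -0.088], TCP at [0.265, 0.566, 0.231] pointing down, gripper open.
Joint ranges: [-2.6, 2.6], [-0.5, 2.12], [-1.47, 1.34], [0.16, 2.42], [-1.27, 4.41], [0.06, 2.06], [-2.6, 2.6]. Speed limits (rad/s): [2.22, 2.22, 2.79, 2.79, 3.14, 3.14, 3.14].

## Interface

Orientations are given as a unit quaternion [x, y, z, w].
In Python, from workcell import * gives the robot as it stands.
- The arm moves only by the tool jog_arm, never from a script. Its argument "plan" is a list of rows, each a list of 3 entries, a list of its own where there are three numbers: the turn, a rotation vector about the tool's x, y, z in rad, then the shift along the tool's x, y, z in m, then the finger opening in m, from 0 to 0.0854. A call has 1 to 8 rows; each row is the pose to reach, as a shift and turn from the pose commanded when the call began, along the tool's axes at that moment; what a row does not reach only later rows make up. A row lasts 1/12 s, in which the tool goes at most 41.7 mm and 7.16 degrees, less where a joint would pass 70% of its speed; a pose out of reach is approached as far as the arm can. A call with a gripper value outside its range is refused whole. The fingers move at their own pace and stop on an object; "force" is the grip in N (left out, the last holds). Time passes only in rows, so rows that repeat a pose let the fingers close. It gives the time, the measured TCP pose, the force, the opening and the grip force at its end, in the units of the state.
- get_obs(): the state, without advancing time (a new reading comes with each control period).
- camera(name): name is "side" or "top"; returns a dict with "img" (400x640x3 uint8, red, green, blue), "mtx" (3x3 intrinsics, pixels), "extrinsics" (4x4, takes a point from camera to world coordinates). Camera axes: x right, y down, z forward; pixel columns grow to the right and rows downward; lengths in m; the calibration is good to about 2 mm. A picture is of the moment at which its call begins. There is no depth.
- hand_in(): hands the job in; it is judged then, once.
The state is a dict: "clock": time; "joint_pos": joint angles; "joint_velocities": joint speeds; "tau": joint torques, N m; "position": TCP position; "ee_rot": TCP orientation; "ft_force": force on the tool from outside, world axes, zero at the start; "torque": the same for the moment, N m; "grip_width": opening from 0.0 (shut) to 1.0 (fully open); "grasp_force": force on a finger pad.
Only numpy, scipy, OpenCV 4.12 (cv2) and the standard library are available. Lean on these libraries where they do the work, as an engineer would, in place of code of your own. Each camera call takes 0.05 s, during which the arm holds its last target. There are 200 camera calls.

## Working session

There is one attempt and no reset: what is moved stays moved. The work goes in short steps, Python scripts to look and compute and a tool call to move; the robot and the scene stay as the last step left them, time stands still between calls to the robot, and variables do not carry over. Pictures are saved under pics/ and viewed, at most 10 in all, crops included, and the job is handed in when it is done.

Besides the shell and the picture viewer there is one more tool, called after "Request:" as name([rows], argument=value, ...), one row to a line, values as JSON. jog_arm: Moves the arm, as the interface text tells. Its arguments: {"type":"object","properties":{"plan":{"type":"array"},"force":{"type":"number"}},"required":["plan"]}

```bash
mkdir -p pics
python3 - <<'E'
from workcell import *
import cv2,numpy as np
o=get_obs(); print(o)
for n in("side","top"):
    c=camera(n); cv2.imwrite(f"pics/{n}0.png",c["img"][:,:,::-1]); np.savez(f"{n}0.npz",**c); print(n,c["mtx"].tolist(),c["extrinsics"].round(4).tolist())
E
```

```text
{'clock': 0.0, 'joint_pos': array([-1.15559103,  0.33291309, -0.06467859,  1.46092689,  0.02160011,
        1.34988966, -0.08850304]), 'joint_velocities': array([-4.92072906e-05,  1.23926205e-03,  2.81899847e-06, -3.86230949e-04,
       -1.90500531e-03,  1.45549203e-03,  6.11762836e-04]), 'tau': array([ 1.33232936e-05, -6.25452518e+01,  4.90162591e-02, -3.91595900e+01,
        1.61348982e-02,  1.00282294e-02,  4.31216151e-06]), 'position': array([0.26483105, 0.56571313, 0.23049703]), 'ee_rot': array([ 2.17159790e-01,  9.76135803e-01, -7.10582941e-04, -1.21103540e-04]), 'ft_force': array([ 0.30760239,  0.28421146, -0.31832294]), 'torque': array([ 0.03605665,  0.00047044, -0.04757078]), 'grasp_force': 0.0, 'grip_width': 1.00422577174944}
side [[416.1062831050787, 0.0, 317.64700810901974], [0.0, 416.1062831050787, 192.05577331935694], [0.0, 0.0, 1.0]] [[-0.9998, -0.0094, 0.0176, 0.508], [-0.0175, 0.8381, -0.5452, 0.7631], [-0.0096, -0.5454, -0.8381, 1.227], [0.0, 0.0, 0.0, 1.0]]
top [[423.28016273512134, 0.0, 311.83431378140534], [0.0, 423.28016273512134, 196.2780175686307], [0.0, 0.0, 1.0]] [[-0.0786, -0.9745, 0.2101, 0.3118], [-0.9969, 0.0777, -0.0127, -0.0048], [-0.004, -0.2105, -0.9776, 1.1298], [0.0, 0.0, 0.0, 1.0]]
```

```bash
ls; sleep 1
```

```text
pics
side0.npz
top0.npz
```

View pics/side0.png

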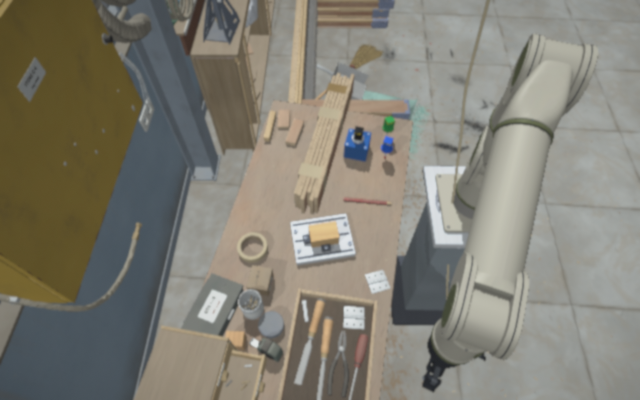

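View pics/top0.png

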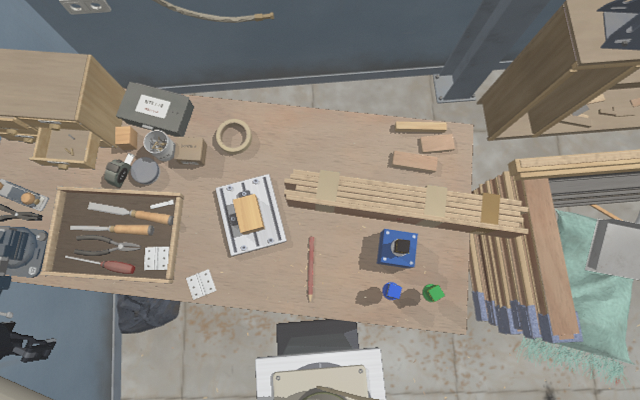

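Run:
```python
import cv2,numpy as np
T=np.load("top0.npz")["img"][:,:,::-1];S=np.load("side0.npz")["img"][:,:,::-1]
z=lambda I,x,y:cv2.resize(I[y:y+75,x:x+100],(400,300),interpolation=cv2.INTER_CUBIC)
cv2.imwrite("pics/z0.png",np.vstack([np.hstack([z(T,350,215),z(T,200,175)]),np.hstack([z(S,310,115),z(S,272,203)])]))
```

```text
(no output)
```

View pics/z0.png

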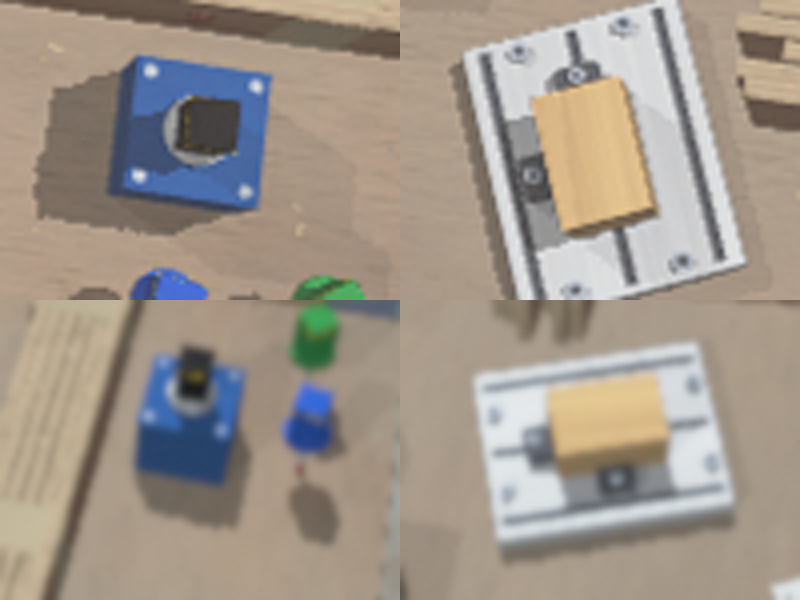

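```bash
cat > h.py <<'E'
import cv2,numpy as np
def cast(c,px,z):
    px=np.asarray(px,float).reshape(-1,2); E=c["extrinsics"]
    d=np.c_[px,np.ones(len(px))]@np.linalg.inv(c["mtx"]).T@E[:3,:3].T; o=E[:3,3]
    return o+d*((z-o[2])/d[:,2])[:,None]
def proj(c,P):
    E=c["extrinsics"];q=(np.atleast_2d(P)-E[:3,3])@E[:3,:3]@c["mtx"].T
    return q[:,:2]/q[:,2:]
def blobs(m,x,y,w,h,amin=4):
    k=np.zeros_like(m);k[y:y+h,x:x+w]=m[y:y+h,x:x+w]
    cs=cv2.findContours(k,cv2.RETR_EXTERNAL,cv2.CHAIN_APPROX_NONE)[0]
    return sorted([c for c in cs if cv2.contourArea(c)>=amin],key=cv2.contourArea)[::-1]
def rect(c,cn,z):
    P=cast(c,cn,z)[:,:2].astype(np.float32)*1000
    r=cv2.minAreaRect(P); return [np.round(v,1) for v in r]
E
python3 - <<'E'
from h import *
for n,win in(("top",dict(st=(370,225,55,48),fx=(205,170,90,90),gr=(388,233,25,25))),("side",dict(st=(340,125,35,40),fx=(285,205,75,65),gr=(345,120,25,25)))):
    c=dict(np.load(n+"0.npz"));h=cv2.cvtColor(c["img"],cv2.COLOR_RGB2HSV);H,S,V=[h[...,i] for i in range(3)]
    blue=((H>100)&(H<125)&(S>140)).astype(np.uint8)
    white=((S<45)&(V>150)).astype(np.uint8)
    wood=((H>10)&(H<25)&(S>105)&(V>150)).astype(np.uint8)
    black=(V<75).astype(np.uint8)
    b=blobs(white,*win["st"],2)
    print(n,"dots",[(cv2.contourArea(k),k.mean((0,1)).round(1).tolist(),cast(c,k.mean((0,1)),.07)[0,:2].round(4).tolist()) for k in b[:7]])
    for nm,m,w,z in(("blue",blue,"st",.07),("white",white,"fx",.02),("wood",wood,"fx",.06),("grip",black,"gr",.12)):
        b=blobs(m,*win[w],20)
        if nm=="white":b=[np.vstack(b)]
        for k in b[:2]: print(nm,cv2.boundingRect(k),rect(c,k,z))
E
```

```text
top dots [(3.0, [387.0, 232.3], [0.4322, -0.1995]), (3.0, [392.4, 246.0], [0.3971, -0.2089]), (2.5, [384.1, 258.3], [0.3685, -0.185]), (2.0, [411.0, 262.5], [0.3529, -0.25])]
blue (384, 229, 33, 32) [array([ 399.4, -226.8]), array([79.9, 66.9]), np.float64(76.8)]
blue (382, 257, 32, 10) [array([ 361.3, -217.6]), array([78.1, 18.1]), np.float64(76.4)]
white (215, 173, 72, 83) [array([517.5, 147.9]), array([190.9, 151.8]), np.float64(10.8)]
grip (394, 240, 16, 14) [array([ 391.4, -221.1]), array([33.6, 32.1]), np.float64(77.3)]
side dots [(21.0, [346.0, 135.4], [0.4335, -0.2366])]
blue (346, 132, 24, 28) [array([ 395.9, -193.5]), array([121.1,  78.2]), np.float64(80.0)]
white (288, 211, 72, 59) [array([508.7, 163.3]), array([218.2, 217.2]), np.float64(13.6)]
grip (355, 128, 8, 12) [array([ 394. , -203.1]), array([52.2, 23.3]), np.float64(82.3)]
```

Run:
```python
from h import *
t=dict(np.load("top0.npz"));s=dict(np.load("side0.npz"))
D=lambda L,x,y,ox=0,oy=0:[((a-ox)/4+x-.375,(b-oy)/4+y-.375) for a,b in L]
for c,L in((t,D([(151,71),(257,87),(139,175),(246,191)],350,215)),(s,D([(163,362),(236,375),(149,416),(222,431)],310,115,0,300))):
    P=cast(c,L,.07)[:,:2];print("stand dots",P.round(4).tolist(),P.mean(0).round(4))
for c,L in((t,D([(465,52),(678,0),(745,262)],200,175,400)),(s,D([(474,378),(697,343),(734,497),(500,545)],272,203,400,300))):
    print("plate",cast(c,L,.02)[:,:2].round(4).tolist())
print("grip top",cast(t,D([(186,97),(240,101),(238,152),(184,147)],350,215),.12)[:,:2].round(4).tolist())
print("grip top side",cast(s,D([(181,346),(214,350),(211,373),(178,368)],310,115,0,300),.12)[:,:2].round(4).tolist())
for c,L in((t,D([(533,97),(623,76),(655,209),(568,230)],200,175,400)),(s,D([(551,384),(659,374),(668,432),(553,448)],272,203,400,300))):
  for z in(.054,.06,.066):
    P=cast(c,L,z)[:,:2];print("wood",z,P.round(4).tolist(),P.mean(0).round(4))
```

```text
stand dots [[0.432, -0.2005], [0.4168, -0.2655], [0.3682, -0.1855], [0.3532, -0.2504]] [ 0.3926 -0.2255]
stand dots [[0.417, -0.2621], [0.3509, -0.247], [0.4311, -0.198], [0.3666, -0.1813]] [ 0.3914 -0.2221]
plate [[0.5947, 0.2369], [0.6195, 0.0916], [0.4385, 0.058]]
plate [[0.6224, 0.0975], [0.4374, 0.0619], [0.411, 0.2022], [0.5942, 0.2453]]
grip top [[0.4092, -0.2102], [0.4043, -0.242], [0.3744, -0.237], [0.3798, -0.2055]]
grip top side [[0.4046, -0.2366], [0.3756, -0.2321], [0.3794, -0.2054], [0.408, -0.2109]]
wood 0.054 [[0.5525, 0.1863], [0.5618, 0.1273], [0.473, 0.1113], [0.4639, 0.1674]] [0.5128 0.1481]
wood 0.06 [[0.5511, 0.1852], [0.5604, 0.1266], [0.4721, 0.1106], [0.4631, 0.1665]] [0.5117 0.1472]
wood 0.066 [[0.5498, 0.1842], [0.559, 0.1258], [0.4712, 0.11], [0.4622, 0.1655]] [0.5106 0.1464]
wood 0.054 [[0.5571, 0.121], [0.4705, 0.1108], [0.4638, 0.1628], [0.5539, 0.1779]] [0.5113 0.1432]
wood 0.06 [[0.5568, 0.1243], [0.4707, 0.1142], [0.464, 0.1659], [0.5537, 0.1809]] [0.5113 0.1463]
wood 0.066 [[0.5566, 0.1276], [0.4709, 0.1175], [0.4643, 0.169], [0.5534, 0.1839]] [0.5113 0.1495]
```

```bash
cat > g.py <<'E'
import sys,numpy as np
from workcell import get_obs
from scipy.spatial.transform import Rotation as R
def go(x,y,z,a):
    o=get_obs();r=R.from_quat(o["ee_rot"]);a=np.radians(a)
    Y=np.array([np.cos(a),np.sin(a),0]);Z=np.array([0,0,-1.]);T=R.from_matrix(np.c_[np.cross(Y,Z),Y,Z])
    f=r.as_matrix()
    print("t",round(o["clock"],2),"p",o["position"].round(4),"yang",np.degrees(np.arctan2(f[1,1],f[0,1])).round(2),"tilt",f[:,2].round(4),"F",o["ft_force"].round(2),"turn",(r.inv()*T).as_rotvec().round(4),"shift",r.inv().apply(np.array([x,y,z])-o["position"]).round(4))
if __name__=="__main__": go(*map(float,sys.argv[1:]))
E
python3 g.py .48 .2 .25 81; python3 g.py .392 -.223 .2 81
```

```text
t 0.1 p [0.2648 0.5658 0.2306] yang 64.92 tilt [-5.0e-04 -1.2e-03 -1.0e+00] F [-0.54  0.29 -0.52] turn [-1.200e-03 -1.000e-04 -2.807e-01] shift [-0.3499 -0.2401 -0.0191]
t 0.1 p [0.2648 0.5658 0.2306] yang 64.92 tilt [-5.0e-04 -1.2e-03 -1.0e+00] F [-0.54  0.29 -0.52] turn [-1.200e-03 -1.000e-04 -2.807e-01] shift [-0.4495 -0.6604  0.0315]
```

Request:
jog_arm([
  [[0,0,-0.1],[-0.034,-0.024,-0.004],0.085],
  [[0,0,-0.2],[-0.068,-0.048,-0.01],0.085],
  [[0,0,-0.28],[-0.1,-0.07,-0.02],0.085],
  [[0,0,-0.28],[-0.134,-0.094,-0.02],0.085],
  [[0,0,-0.28],[-0.168,-0.118,-0.02],0.085],
  [[0,0,-0.28],[-0.2,-0.142,-0.02],0.085],
  [[0,0,-0.28],[-0.234,-0.166,-0.02],0.085],
  [[0,0,-0.28],[-0.268,-0.19,-0.02],0.085],
])

```text
clock: 0.77
position: [0.4275, 0.2784, 0.2512]
ee_rot: [0.079, 0.997, 0.0, -0.0]
ft_force: [0.7, 0.5, 0.7]
grip_width: 0.997
grasp_force: 0.0
```

```bash
python3 g.py .392 -.223 .2 81
```

```text
t 0.77 p [0.4275 0.2784 0.2512] yang 80.97 tilt [-2.e-04  2.e-04 -1.e+00] F [0.72 0.48 0.73] turn [ 0.0001 -0.0002 -0.0006] shift [-0.0436 -0.5007  0.0511]
```

Request:
jog_arm([
  [[0,0,0],[-0.01,-0.04,0],0.085],
  [[0,0,0],[-0.02,-0.08,0],0.085],
  [[0,0,0],[-0.03,-0.12,0],0.085],
  [[0,0,0],[-0.04,-0.16,0],0.085],
  [[0,0,0],[-0.05,-0.2,0],0.085],
  [[0,0,0],[-0.05,-0.24,0],0.085],
  [[0,0,0],[-0.05,-0.28,0],0.085],
  [[0,0,0],[-0.05,-0.32,0.01],0.085],
])

```text
clock: 1.43
position: [0.4262, -0.0454, 0.2424]
ee_rot: [0.079, 0.997, 0.0, 0.001]
ft_force: [1.2, -0.0, -0.8]
grip_width: 0.996
grasp_force: 0.0
```

```bash
python3 g.py .392 -.223 .2 81
```

```text
t 1.43 p [ 0.4262 -0.0454  0.2424] yang 80.94 tilt [ 2.3e-03  8.0e-04 -1.0e+00] F [ 1.18 -0.03 -0.76] turn [ 0.0011  0.0021 -0.001 ] shift [ 0.0059 -0.1808  0.0421]
```

Request:
jog_arm([
  [[0,0,0],[0.002,-0.04,0],0.085],
  [[0,0,0],[0.003,-0.08,0.01],0.085],
  [[0,0,0],[0.004,-0.12,0.02],0.085],
  [[0,0,0],[0.005,-0.15,0.03],0.085],
  [[0,0,0],[0.006,-0.175,0.04],0.085],
  [[0,0,0],[0.006,-0.18,0.042],0.085],
  [[0,0,0],[0.006,-0.18,0.042],0.085],
  [[0,0,0],[0.006,-0.18,0.042],0.085],
])

```text
clock: 2.1
position: [0.3922, -0.2195, 0.1993]
ee_rot: [0.079, 0.997, 0.0, -0.0]
ft_force: [-0.5, -0.3, 0.1]
grip_width: 0.998
grasp_force: 0.0
```

```bash
python3 g.py .392 -.223 .082 81;  python3 - <<'E'
from workcell import *
from h import *
T=[camera("top"),camera("side")];o=get_obs()["position"]
I=[]
for c,n in zip(T,("top","side")):
    p=proj(c,[.392,-.223,.12])[0].astype(int);g=c["img"][:,:,::-1][p[1]-37:p[1]+38,p[0]-50:p[0]+50];I.append(cv2.resize(g,(400,300),interpolation=cv2.INTER_CUBIC))
cv2.imwrite("pics/a1.png",np.hstack(I))
E
```

```text
t 2.1 p [ 0.3922 -0.2195  0.1993] yang 80.97 tilt [-4.e-04  4.e-04 -1.e+00] F [-0.5  -0.29  0.14] turn [ 0.0003 -0.0004 -0.0006] shift [-0.0004 -0.0035  0.1173]
```

View pics/a1.png

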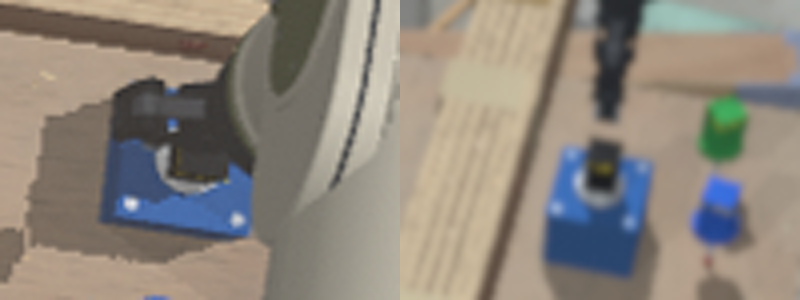

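The gripper stands over the grip in both views (top about (195,160), side about (604,140) in the crops), so I lower it.

Request:
jog_arm([
  [[0,0,0],[0,-0.003,0.03],0.085],
  [[0,0,0],[0,-0.003,0.06],0.085],
  [[0,0,0],[0,-0.003,0.085],0.085],
  [[0,0,0],[0,-0.003,0.1],0.085],
  [[0,0,0],[0,-0.003,0.11],0.085],
  [[0,0,0],[0,-0.003,0.117],0.085],
  [[0,0,0],[0,-0.003,0.117],0.085],
  [[0,0,0],[0,-0.003,0.117],0.06],
])

```text
clock: 2.87
position: [0.3921, -0.2231, 0.0828]
ee_rot: [0.079, 0.997, -0.0, 0.0]
ft_force: [-0.6, 0.1, 1.0]
grip_width: 0.877
grasp_force: 0.0
```

Request:
jog_arm([
  [[0,0,0],[0,0,0],0.035],
  [[0,0,0],[0,0,0],0.01],
  [[0,0,0],[0,0,0],0.01],
  [[0,0,0],[0,0,0],0.01],
  [[0,0,0],[0,0,0],0.01],
  [[0,0,0],[0,0,0],0.01],
], force=60)

```text
clock: 3.37
position: [0.392, -0.2234, 0.0831]
ee_rot: [0.079, 0.997, 0.0, 0.001]
ft_force: [-1.4, 0.2, 7.0]
grip_width: 0.351
grasp_force: 57.0
```

```bash
python3 g.py .392 -.223 .082 81; python3 -c "
from workcell import *
o=get_obs();print(o['grip_width'],o['grasp_force'],o['torque'])"
```

```text
t 3.37 p [ 0.392  -0.2234  0.0831] yang 80.95 tilt [ 1.2e-03  3.0e-04 -1.0e+00] F [-1.43  0.22  7.01] turn [ 0.0004  0.0011 -0.0009] shift [0.0001 0.0004 0.0011]
0.3511117195901298 56.9721413590014 [ 0.22234236  0.42787892 -0.01890748]
```

Request:
jog_arm([
  [[0,0,0],[0,0,-0.01],0.01],
  [[0,0,0],[0,0,-0.03],0.01],
  [[0,0,0],[0,0,-0.06],0.01],
  [[0,0,0],[0,0,-0.09],0.01],
  [[0,0,0],[0,0,-0.11],0.01],
  [[0,0,0],[0,0,-0.12],0.01],
  [[0,0,0],[0,0,-0.12],0.01],
  [[0,0,0],[0,0,-0.12],0.01],
])

```text
clock: 4.03
position: [0.3913, -0.2231, 0.2018]
ee_rot: [0.079, 0.997, 0.0, 0.0]
ft_force: [0.7, 0.5, -2.7]
grip_width: 0.352
grasp_force: 57.6
```

```bash
python3 g.py .512 .147 .2 100.5;  python3 - <<'E'
from workcell import *
from h import *
o=get_obs();print(o['grip_width'],o['grasp_force'],o['torque'])
p0=o["position"]-[0,0,.012]
c=camera("side");p=proj(c,p0)[0].astype(int);print(p,proj(c,p0-[0,0,.048]))
g=c["img"][:,:,::-1][p[1]-37:p[1]+38,p[0]-50:p[0]+50];cv2.imwrite("pics/a2.png",cv2.resize(g,(600,450),interpolation=cv2.INTER_CUBIC))
E
```

```text
t 4.03 p [ 0.3913 -0.2231  0.2018] yang 80.97 tilt [ 1.e-04  4.e-04 -1.e+00] F [ 0.66  0.46 -2.75] turn [ 4.000e-04  1.000e-04 -3.409e-01] shift [-0.0611  0.3845  0.002 ]
0.3518099117646688 57.59639259427786 [ 0.02087199 -0.03972171 -0.02984398]
[360 115] [[359.21374884 124.80594039]]
```

View pics/a2.png

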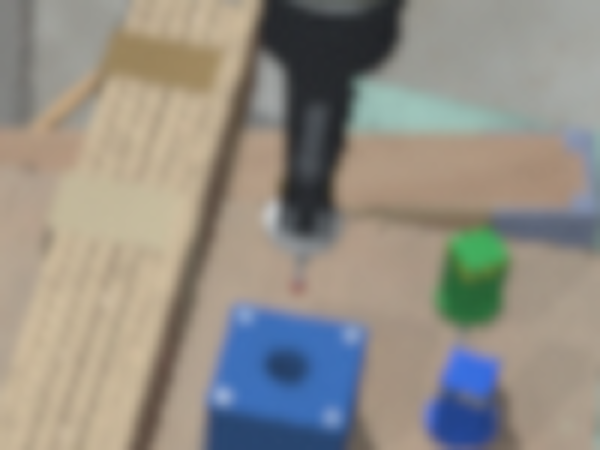

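The probe is held upright, with its ball at crop (297,287), within a pixel of where I predicted it. Next I move over the blank.

Request:
jog_arm([
  [[0,0,-0.04],[-0.01,0.035,0],0.01],
  [[0,0,-0.08],[-0.02,0.075,0],0.01],
  [[0,0,-0.12],[-0.03,0.115,0],0.01],
  [[0,0,-0.16],[-0.04,0.155,0],0.01],
  [[0,0,-0.2],[-0.045,0.195,0],0.01],
  [[0,0,-0.24],[-0.05,0.235,0],0.01],
  [[0,0,-0.29],[-0.055,0.275,0],0.01],
  [[0,0,-0.34],[-0.06,0.3,0],0.01],
])

```text
clock: 4.75
position: [0.4972, 0.068, 0.2001]
ee_rot: [-0.094, 0.996, 0.0, -0.002]
ft_force: [0.7, 0.6, -0.8]
grip_width: 0.35
grasp_force: 57.8
```

```bash
python3 g.py .512 .147 .16 100.5
```

```text
t 4.75 p [0.4972 0.068  0.2001] yang 100.79 tilt [-3.3e-03 -1.0e-04 -1.0e+00] F [ 0.7   0.64 -0.79] turn [ 0.0005 -0.0032  0.0051] shift [-0.0295  0.0748  0.04  ]
```

Request:
jog_arm([
  [[0,0,0],[-0.015,0.03,0.01],0.01],
  [[0,0,0],[-0.028,0.06,0.02],0.01],
  [[0,0,0],[-0.03,0.077,0.03],0.01],
  [[0,0,0],[-0.03,0.077,0.045],0.01],
  [[0,0,0],[-0.03,0.077,0.055],0.01],
  [[0,0,0],[-0.03,0.077,0.06],0.01],
  [[0,0,0],[-0.03,0.077,0.06],0.01],
  [[0,0,0],[-0.03,0.077,0.06],0.01],
])

```text
clock: 5.42
position: [0.5135, 0.1437, 0.1421]
ee_rot: [-0.09, 0.996, -0.0, -0.0]
ft_force: [1.5, -0.2, -1.6]
grip_width: 0.356
grasp_force: 57.8
```

```bash
python3 g.py .512 .147 .13 100.5
```

```text
t 5.42 p [0.5135 0.1437 0.1421] yang 100.35 tilt [-6.e-04 -5.e-04 -1.e+00] F [ 1.49 -0.23 -1.58] turn [-0.0003 -0.0007 -0.0027] shift [0.0008 0.0035 0.0121]
```

```bash
cat > f.py <<'E'
from workcell import *
import numpy as np,sys
from scipy.spatial.transform import Rotation as R
F=[];T=[];P=[]
for i in range(int(sys.argv[1])):
    camera("top");o=get_obs();F.append(o["ft_force"]);T.append(o["torque"]);P.append(o["position"])
r=R.from_quat(o["ee_rot"]).inv()
print(round(o["clock"],2),"P",np.mean(P,0).round(4),"F tool",r.apply(np.mean(F,0)).round(2),"sd",np.std(F,0).round(2),"Tq tool",r.apply(np.mean(T,0)).round(3))
E
python3 f.py 6
```

```text
5.72 P [0.5139 0.1444 0.143 ] F tool [0.17 0.12 2.  ] sd [0.58 0.56 0.52] Tq tool [ 0.001 -0.007  0.028]
```

Request:
jog_arm([
  [[0,0,0],[0,0.003,0.004],0.01],
  [[0,0,0],[0,0.003,0.006],0.01],
  [[0,0,0],[0,0.003,0.008],0.01],
  [[0,0,0],[0,0.003,0.009],0.01],
  [[0,0,0],[0,0.003,0.009],0.01],
])

```text
clock: 6.13
position: [0.5127, 0.1476, 0.1329]
ee_rot: [-0.091, 0.996, -0.0, -0.0]
ft_force: [0.2, -0.0, -2.0]
grip_width: 0.351
grasp_force: 57.8
```

```bash
python3 f.py 4
```

```text
6.33 P [0.513  0.1476 0.1333] F tool [ 0.3  -0.34  2.14] sd [0.24 0.31 0.44] Tq tool [-0.001 -0.018  0.015]
```

Request:
jog_arm([
  [[0,0,0],[0,0,0.002],0.01],
  [[0,0,0],[0,0,0.004],0.01],
  [[0,0,0],[0,0,0.004],0.01],
])

```text
clock: 6.58
position: [0.5127, 0.1476, 0.1288]
ee_rot: [-0.091, 0.996, -0.0, -0.0]
ft_force: [-0.1, -0.6, -2.5]
grip_width: 0.352
grasp_force: 57.8
```

```bash
python3 f.py 4
```

```text
6.78 P [0.5129 0.1476 0.1292] F tool [0.1  0.2  1.84] sd [0.61 0.54 0.26] Tq tool [ 0.018  0.01  -0.003]
```

Request:
jog_arm([
  [[0,0,0],[0,0,0.002],0.01],
  [[0,0,0],[0,0,0.003],0.01],
  [[0,0,0],[0,0,0.003],0.01],
])

```text
clock: 7.03
position: [0.513, 0.1477, 0.1262]
ee_rot: [-0.091, 0.996, 0.0, 0.0]
ft_force: [-0.2, 0.1, -0.0]
grip_width: 0.352
grasp_force: 57.8
```

```bash
python3 f.py 4
```

```text
7.23 P [0.513  0.1477 0.1264] F tool [-0.21 -0.31  0.33] sd [0.51 0.11 0.46] Tq tool [ 0.013 -0.016 -0.04 ]
```

Request:
jog_arm([
  [[0,0,0],[0,0,0.001],0.01],
  [[0,0,0],[0,0,0.002],0.01],
  [[0,0,0],[0,0,0.002],0.01],
  [[0,0,0],[0,0,0.002],0.01],
  [[0,0,0],[0,0,0.002],0.01],
])

```text
clock: 7.65
position: [0.513, 0.1477, 0.1244]
ee_rot: [-0.091, 0.996, 0.0, 0.0]
ft_force: [0.4, -0.2, 0.6]
grip_width: 0.351
grasp_force: 57.8
```

```bash
python3 f.py 8;python3 g.py .512 .147 .145 100.5
```

```text
8.05 P [0.513  0.1477 0.1244] F tool [-0.01 -0.35 -0.65] sd [0.63 0.41 0.42] Tq tool [ 0.    -0.028  0.005]
t 8.05 p [0.513  0.1477 0.1243] yang 100.44 tilt [ 1.e-04  1.e-04 -1.e+00] F [-0.05 -0.27  1.36] turn [ 0.0001  0.0001 -0.0011] shift [ 0.0011 -0.0005 -0.0207]
```

Request:
jog_arm([
  [[0,0,0],[0,0,-0.008],0.01],
  [[0,0,0],[0,0,-0.02],0.01],
  [[0,0,0],[0.025,0,-0.02],0.01],
  [[0,0,0],[0.05,0,-0.02],0.01],
  [[0,0,0],[0.066,0,-0.018],0.01],
  [[0,0,0],[0.066,0,0],0.01],
  [[0,0,0],[0.066,0,0.015],0.01],
  [[0,0,0],[0.066,0,0.015],0.01],
])

```text
clock: 8.72
position: [0.4466, 0.1353, 0.108]
ee_rot: [-0.091, 0.996, -0.0, -0.001]
ft_force: [-1.0, -0.5, -2.9]
grip_width: 0.351
grasp_force: 57.7
```

```bash
python3 f.py 6;python3 g.py .4638 .1381 .109 100.5
```

```text
9.02 P [0.4484 0.1358 0.1102] F tool [-0.02  0.13  1.67] sd [0.66 0.66 0.77] Tq tool [-0.012  0.01  -0.005]
t 9.02 p [0.4487 0.1359 0.1103] yang 100.43 tilt [ 1.3e-03  7.0e-04 -1.0e+00] F [-0.51 -0.75 -1.84] turn [ 0.0004  0.0014 -0.0012] shift [-0.0152 -0.0006  0.0013]
```

Request:
jog_arm([
  [[0,0,0],[-0.004,0,0.001],0.01],
  [[0,0,0],[-0.008,0,0.001],0.01],
  [[0,0,0],[-0.011,0,0.001],0.01],
  [[0,0,0],[-0.012,0,0.001],0.01],
  [[0,0,0],[-0.012,0,0.001],0.01],
])

```text
clock: 9.43
position: [0.4602, 0.1379, 0.1083]
ee_rot: [-0.091, 0.996, -0.0, 0.0]
ft_force: [-0.3, 0.1, -1.4]
grip_width: 0.35
grasp_force: 57.7
```

```bash
python3 f.py 5
```

```text
9.68 P [0.4598 0.1378 0.1082] F tool [0.44 0.08 2.06] sd [0.33 0.72 0.28] Tq tool [ 0.015 -0.004 -0.013]
```

Request:
jog_arm([
  [[0,0,0],[-0.0015,0,0],0.01],
  [[0,0,0],[-0.003,0,0],0.01],
  [[0,0,0],[-0.003,0,0],0.01],
])

```text
clock: 9.93
position: [0.4631, 0.1385, 0.1084]
ee_rot: [-0.091, 0.996, 0.0, 0.0]
ft_force: [-0.4, -0.1, -2.3]
grip_width: 0.352
grasp_force: 57.7
```

```bash
python3 f.py 5
```

```text
10.18 P [0.4628 0.1384 0.1083] F tool [ 0.53 -0.11  2.31] sd [0.28 0.37 0.27] Tq tool [ 0.024  0.024 -0.016]
```

Request:
jog_arm([
  [[0,0,0],[-0.0015,0,0],0.01],
  [[0,0,0],[-0.003,0,0],0.01],
  [[0,0,0],[-0.003,0,0],0.01],
])

```text
clock: 10.43
position: [0.4658, 0.139, 0.1083]
ee_rot: [-0.091, 0.996, 0.0, -0.0]
ft_force: [-0.8, 0.4, -1.3]
grip_width: 0.351
grasp_force: 57.8
```

```bash
python3 f.py 8
```

```text
10.83 P [0.4657 0.139  0.1082] F tool [0.97 0.09 2.06] sd [0.39 0.49 0.45] Tq tool [ 0.011  0.278 -0.009]
```

Request:
jog_arm([
  [[0,0,0],[-0.001,0,0],0.01],
  [[0,0,0],[-0.002,0,0],0.01],
  [[0,0,0],[-0.002,0,0],0.01],
])

```text
clock: 11.08
position: [0.4676, 0.1393, 0.1082]
ee_rot: [-0.091, 0.996, -0.0, -0.0]
ft_force: [-2.4, -0.3, -1.7]
grip_width: 0.353
grasp_force: 57.8
```

```bash
python3 f.py 8
```

```text
11.48 P [0.4676 0.1393 0.1082] F tool [ 2.31 -0.08  1.62] sd [0.28 0.41 0.3 ] Tq tool [-0.022  0.592  0.025]
```

Request:
jog_arm([
  [[0,0,0],[0,0,0],0.01],
  [[0,0,0],[0.008,0,0],0.01],
  [[0,0,0],[0.02,0,0],0.01],
  [[0,0,0],[0.02,-0.02,0],0.01],
  [[0,0,0],[0.02,-0.045,0],0.01],
  [[0,0,0],[0.015,-0.053,0],0.01],
  [[0,0,0],[-0.015,-0.053,0],0.01],
  [[0,0,0],[-0.045,-0.053,0],0.01],
])

```text
clock: 12.15
position: [0.5222, 0.0949, 0.1088]
ee_rot: [-0.09, 0.996, 0.001, 0.001]
ft_force: [0.9, 1.0, -1.3]
grip_width: 0.351
grasp_force: 57.8
```

```bash
python3 f.py 7;python3 g.py .5185 .1136 .108 100.5
```

```text
12.5 P [0.5229 0.0957 0.1083] F tool [-0.02  0.07  1.82] sd [0.68 0.7  0.69] Tq tool [-0.013 -0.003 -0.005]
t 12.5 p [0.5209 0.0953 0.1083] yang 100.44 tilt [-2.e-04  3.e-04 -1.e+00] F [-0.07 -0.1  -1.84] turn [ 0.0003 -0.0001 -0.0011] shift [-0.001   0.0184  0.0003]
```

Request:
jog_arm([
  [[0,0,0],[0,0.006,0],0.01],
  [[0,0,0],[0,0.011,0],0.01],
  [[0,0,0],[0,0.014,0],0.01],
  [[0,0,0],[0,0.016,0],0.01],
  [[0,0,0],[0,0.016,0],0.01],
])

```text
clock: 12.92
position: [0.5185, 0.112, 0.1084]
ee_rot: [-0.092, 0.996, 0.0, 0.0]
ft_force: [-0.2, -0.2, -2.1]
grip_width: 0.354
grasp_force: 57.8
```

```bash
python3 f.py 4
```

```text
13.12 P [0.5186 0.1111 0.1083] F tool [-0.1  -0.65  1.86] sd [0.43 0.19 0.54] Tq tool [-0.001  0.009 -0.002]
```

Request:
jog_arm([
  [[0,0,0],[0,0.0015,0],0.01],
  [[0,0,0],[0,0.003,0],0.01],
  [[0,0,0],[0,0.003,0],0.01],
])

```text
clock: 13.37
position: [0.5181, 0.1144, 0.1083]
ee_rot: [-0.091, 0.996, 0.0, -0.0]
ft_force: [-1.2, -0.0, -1.9]
grip_width: 0.352
grasp_force: 57.8
```

```bash
python3 f.py 4
```

```text
13.57 P [0.5181 0.1141 0.1083] F tool [-0.1   0.16  2.17] sd [0.52 0.18 0.42] Tq tool [ 0.006 -0.006 -0.014]
```

Request:
jog_arm([
  [[0,0,0],[0,0.0015,0],0.01],
  [[0,0,0],[0,0.003,0],0.01],
  [[0,0,0],[0,0.003,0],0.01],
])

```text
clock: 13.82
position: [0.5175, 0.1174, 0.1083]
ee_rot: [-0.091, 0.996, 0.0, -0.0]
ft_force: [0.0, -0.1, -2.5]
grip_width: 0.35
grasp_force: 57.8
```

```bash
python3 f.py 4
```

```text
14.02 P [0.5176 0.1171 0.1083] F tool [-0.02  0.18  1.76] sd [0.19 0.56 0.15] Tq tool [ 0.003  0.028 -0.007]
```

Request:
jog_arm([
  [[0,0,0],[0,0.0015,0],0.01],
  [[0,0,0],[0,0.003,0],0.01],
  [[0,0,0],[0,0.003,0],0.01],
])

```text
clock: 14.27
position: [0.5171, 0.12, 0.1083]
ee_rot: [-0.091, 0.996, -0.0, 0.0]
ft_force: [0.3, -2.1, -1.3]
grip_width: 0.351
grasp_force: 57.9
```

```bash
python3 f.py 4
```

```text
14.47 P [0.5171 0.1198 0.1083] F tool [ 0.19 -1.7   1.81] sd [0.58 0.26 0.35] Tq tool [ 0.446  0.008 -0.002]
```

Request:
jog_arm([
  [[0,0,0],[0,0.001,0],0.01],
  [[0,0,0],[0,0.001,0],0.01],
  [[0,0,0],[0,0.001,0],0.01],
  [[0,0,0],[0,0.001,0],0.01],
  [[0,0,0],[0,0.001,0],0.01],
  [[0,0,0],[0,0.001,0],0.01],
])

```text
clock: 14.97
position: [0.5169, 0.1209, 0.1083]
ee_rot: [-0.091, 0.996, 0.0, 0.0]
ft_force: [0.4, -1.6, -1.5]
grip_width: 0.347
grasp_force: 57.9
```

```bash
python3 f.py 4;python3 g.py .392 -.223 .2 81
```

```text
15.17 P [0.5169 0.1209 0.1083] F tool [-0.09 -2.36  1.62] sd [0.19 0.65 0.62] Tq tool [ 0.644 -0.035  0.013]
t 15.17 p [0.5169 0.1209 0.1083] yang 100.44 tilt [ 0.e+00  1.e-04 -1.e+00] F [ 0.46 -2.54 -1.21] turn [1.000e-04 0.000e+00 3.392e-01] shift [ 0.1851 -0.3156 -0.0917]
```

Request:
jog_arm([
  [[0,0,0],[0,-0.01,0],0.01],
  [[0,0,0],[0,-0.025,-0.02],0.01],
  [[0,0,0.02],[0.01,-0.04,-0.055],0.01],
  [[0,0,0.07],[0.02,-0.065,-0.085],0.01],
  [[0,0,0.13],[0.04,-0.1,-0.092],0.01],
  [[0,0,0.19],[0.06,-0.135,-0.092],0.01],
  [[0,0,0.25],[0.08,-0.17,-0.092],0.01],
  [[0,0,0.31],[0.1,-0.205,-0.092],0.01],
])

```text
clock: 15.83
position: [0.4547, -0.1005, 0.2006]
ee_rot: [0.065, 0.998, 0.001, 0.0]
ft_force: [1.5, -0.5, -1.4]
grip_width: 0.354
grasp_force: 57.8
```

```bash
python3 g.py .392 -.223 .2 81
```

```text
t 15.83 p [ 0.4547 -0.1005  0.2006] yang 82.52 tilt [ 0.001   0.0014 -1.    ] F [ 1.52 -0.53 -1.42] turn [0.0015 0.0008 0.0266] shift [ 0.0462 -0.1296  0.0003]
```

Request:
jog_arm([
  [[0,0,0.027],[0.012,-0.035,0],0.01],
  [[0,0,0.027],[0.024,-0.07,0],0.01],
  [[0,0,0.027],[0.036,-0.1,0],0.01],
  [[0,0,0.027],[0.044,-0.12,0],0.01],
  [[0,0,0.027],[0.046,-0.128,0],0.01],
  [[0,0,0.027],[0.046,-0.128,0],0.01],
  [[0,0,0.027],[0.046,-0.128,0],0.01],
  [[0,0,0.027],[0.046,-0.128,0],0.01],
])

```text
clock: 16.5
position: [0.3944, -0.2186, 0.2002]
ee_rot: [0.076, 0.997, 0.0, -0.0]
ft_force: [-0.2, 0.6, -1.8]
grip_width: 0.347
grasp_force: 57.9
```

```bash
python3 f.py 4; python3 g.py .392 -.2233 .141 81;  python3 - <<'E'
from workcell import *
from h import *
o=get_obs();I=[]
for n in("top","side"):
    c=camera(n);np.savez(n+"3.npz",**c);p=proj(c,[.392,-.2233,.09])[0].astype(int);print(p,proj(c,o["position"]-[0,0,.061]),proj(c,[.392,-.2233,.07]))
    g=c["img"][:,:,::-1][p[1]-25:p[1]+25,p[0]-33:p[0]+33];I.append(cv2.resize(g,(396,300),interpolation=cv2.INTER_CUBIC))
cv2.imwrite("pics/a3.png",np.hstack(I))
E
```

```text
16.7 P [ 0.3943 -0.2188  0.2002] F tool [-0.45  0.13  2.03] sd [0.17 0.38 0.31] Tq tool [-0.009 -0.016  0.001]
t 16.7 p [ 0.3942 -0.219   0.2002] yang 81.23 tilt [-3.e-04 -0.e+00 -1.e+00] F [ 0.64  0.44 -1.65] turn [-0.     -0.0003  0.0041] shift [ 0.0015 -0.0045  0.0592]
[399 246] [[402.21385068 244.07337026]] [[398.34200942 247.58006413]]
[357 134] [[358.3890889  126.19828864]] [[357.56094236 138.28165333]]
```

View pics/a3.png

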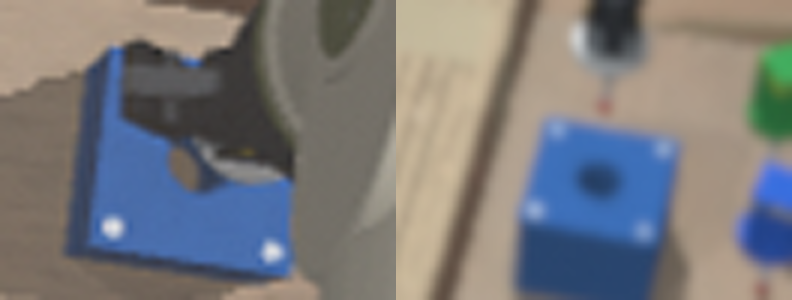

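The hole is in the side crop at (599,181) and matches the grasp position to half a pixel. I align over it, then lower.

Request:
jog_arm([
  [[0,0,0.004],[0.001,-0.004,0],0.01],
  [[0,0,0.004],[0.0015,-0.0045,0],0.01],
  [[0,0,0.004],[0.0015,-0.0045,0.015],0.01],
  [[0,0,0.004],[0.0015,-0.0045,0.03],0.01],
  [[0,0,0.004],[0.0015,-0.0045,0.045],0.01],
  [[0,0,0.004],[0.0015,-0.0045,0.05],0.01],
  [[0,0,0.004],[0.0015,-0.0045,0.05],0.01],
  [[0,0,0.004],[0.0015,-0.0045,0.05],0.01],
])

```text
clock: 17.47
position: [0.3916, -0.2243, 0.1507]
ee_rot: [0.079, 0.997, -0.0, -0.0]
ft_force: [0.5, 0.2, -1.9]
grip_width: 0.352
grasp_force: 57.8
```

```bash
python3 f.py 6; python3 g.py .392 -.2233 .0835 81
```

```text
17.77 P [ 0.392  -0.2243  0.151 ] F tool [-0.08 -0.07  1.7 ] sd [0.43 0.31 0.35] Tq tool [-0.005 -0.02   0.   ]
t 17.77 p [ 0.3918 -0.2242  0.1508] yang 80.91 tilt [ 9.e-04  0.e+00 -1.e+00] F [-0.38 -0.32 -1.1 ] turn [ 0.0002  0.0009 -0.0017] shift [0.0001 0.0009 0.0673]
```

Request:
jog_arm([
  [[0,0,0],[0,0.001,0.01],0.01],
  [[0,0,0],[0,0.001,0.022],0.01],
  [[0,0,0],[0,0.001,0.034],0.01],
  [[0,0,0],[0,0.001,0.044],0.01],
  [[0,0,0],[0,0.001,0.05],0.01],
  [[0,0,0],[0,0.001,0.055],0.01],
  [[0,0,0],[0,0.001,0.055],0.01],
])

```text
clock: 18.35
position: [0.3912, -0.2229, 0.0944]
ee_rot: [0.079, 0.997, -0.0, -0.001]
ft_force: [-0.6, -0.4, -1.9]
grip_width: 0.354
grasp_force: 57.9
```

```bash
python3 f.py 3; python3 g.py .392 -.2233 .0835 81
```

```text
18.5 P [ 0.3918 -0.2232  0.0954] F tool [ 0.03 -0.5   1.86] sd [0.41 0.35 0.61] Tq tool [0.008 0.023 0.002]
t 18.5 p [ 0.392  -0.2233  0.0956] yang 80.9 tilt [ 5.e-04 -1.e-04 -1.e+00] F [-0.23 -0.94 -1.21] turn [-0.      0.0005 -0.0018] shift [-0.     -0.      0.0121]
```

Request:
jog_arm([
  [[0,0,0],[0,0,0.003],0.01],
  [[0,0,0],[0,0,0.006],0.01],
  [[0,0,0],[0,0,0.009],0.01],
  [[0,0,0],[0,0,0.011],0.01],
  [[0,0,0],[0,0,0.012],0.01],
  [[0,0,0],[0,0,0.012],0.01],
  [[0,0,0],[0,0,0.012],0.01],
])

```text
clock: 19.08
position: [0.3917, -0.2232, 0.0832]
ee_rot: [0.079, 0.997, -0.0, 0.0]
ft_force: [0.7, 0.5, -1.3]
grip_width: 0.354
grasp_force: 58.0
```

```bash
python3 f.py 3; python3 g.py .392 -.2233 .0835 81
```

```text
19.23 P [ 0.3917 -0.2231  0.0833] F tool [-0.26 -0.06  1.84] sd [0.42 0.18 0.15] Tq tool [-0.003  0.008 -0.017]
t 19.23 p [ 0.3917 -0.2231  0.0833] yang 80.9 tilt [ 1.e-04  0.e+00 -1.e+00] F [ 0.64 -0.33 -1.67] turn [ 0.0001  0.0001 -0.0017] shift [-0.0003 -0.0002 -0.0002]
```

Request:
jog_arm([
  [[0,0,0],[0,0,0.0005],0.01],
  [[0,0,0],[0,0,0.001],0.01],
  [[0,0,0],[0,0,0.001],0.01],
  [[0,0,0],[0,0,0.001],0.01],
])

```text
clock: 19.57
position: [0.3918, -0.2231, 0.083]
ee_rot: [0.079, 0.997, 0.0, 0.0]
ft_force: [-5.8, 3.4, 13.4]
grip_width: 0.35
grasp_force: 59.5
```

```bash
python3 f.py 3
```

```text
19.72 P [ 0.3918 -0.2231  0.083 ] F tool [  6.38   1.85 -12.67] sd [0.19 0.49 0.37] Tq tool [-0.294  1.34   0.004]
```

Request:
jog_arm([
  [[0,0,0],[0,0,-0.001],0.03],
  [[0,0,0],[0,0,-0.001],0.045],
  [[0,0,0],[0,0,-0.001],0.065],
  [[0,0,0],[0,0,-0.001],0.085],
  [[0,0,0],[0,0,-0.001],0.085],
  [[0,0,0],[0,0,-0.001],0.085],
  [[0,0,0],[0,0,-0.001],0.085],
  [[0,0,0],[0,0,-0.001],0.085],
])

```text
clock: 20.38
position: [0.3917, -0.2231, 0.0832]
ee_rot: [0.079, 0.997, 0.0, -0.0]
ft_force: [0.6, -0.9, -0.3]
grip_width: 0.991
grasp_force: 0.0
```

Request:
jog_arm([
  [[0,0,0],[0,0,-0.01],0.085],
  [[0,0,0],[0,0,-0.03],0.085],
  [[0,0,0],[0,0,-0.06],0.085],
  [[0,0,0],[0,0,-0.1],0.085],
  [[0,0,0],[0,0,-0.13],0.085],
  [[0,0,0],[0,0,-0.15],0.085],
  [[0,0,0],[0,0,-0.15],0.085],
  [[0,0,0],[0,0,-0.15],0.085],
])

```text
clock: 21.05
position: [0.3922, -0.2234, 0.2347]
ee_rot: [0.079, 0.997, 0.0, 0.001]
ft_force: [-0.3, -0.0, -0.1]
grip_width: 0.999
grasp_force: 0.0
```

```bash
python3 f.py 2
python3 - <<'E'
from workcell import *
from h import *
c=camera("side");p=proj(c,[.392,-.2233,.09])[0].astype(int)
g=np.hstack([x["img"][:,:,::-1][p[1]-25:p[1]+25,p[0]-33:p[0]+33] for x in(np.load("side0.npz"),c)])
cv2.imwrite("pics/a4.png",cv2.resize(g,(792,300),interpolation=cv2.INTER_CUBIC))
E
```

```text
21.15 P [ 0.3914 -0.2231  0.2331] F tool [ 0.13 -0.03 -0.1 ] sd [0.04 0.02 0.32] Tq tool [-0.009  0.002 -0.002]
```

View pics/a4.png

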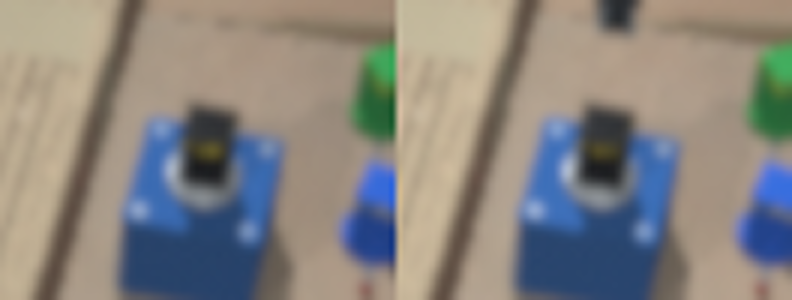

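The probe sits in the stand as at the start: collar at crop (203,178) before and (599,178) now, upright and with the gripper clear.

```bash
python3 -c "
from workcell import *
print(hand_in())"
```

```text
the job is handed in; nothing more can be done
None
```

The probe touched the top, front end and right side in that order, holding at about 2.7, 2.5 and 2.7 N. It is back in its stand, upright and fully down, and the job was handed in at about 21 s with no verdict returned.

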